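Shut the tall desk cupboard on its roller catch and open the low one

ROBOT

A 7-joint arm with a two-finger parallel gripper is mounted at the origin on the work surface. World frame = base frame: x ahead of the robot, y to its left, z up, the work surface at z = 0. Lengths are in m, angles in rad, forces in N, time in s.
With the tool pointing down it reaches from about 0.4 to 0.85 m from the base axis. Payload 4.4 kg.
Tool frame: the origin (TCP) lies at the very end of the fingers, on their centre line; the grasp point (between the pads) lies 19 mm behind it (robot.hold_point_z is the distance from the TCP to the grasp point, in m); z points along the fingers, y is the line along which they close (so a half turn about z gives the same grasp; the last joint's range is limited). The gripper opens to 94 mm and grips with 3 to 60 N. Pads are 16 mm wide; open, the fingers measure 119 mm over their backs; the gripper's body (75 mm by 177 mm) begins 78 mm behind the grasp point.
Start: joints at [1.155, 0.628, 0.038, 1.517, -0.027, 0.996, -0.02], TCP at [0.223, -0.611, 0.205] pointing down, gripper open.
Joint ranges: [-3.06, 3.06], [-0.37, 2.12], [-1.25, 1.32], [0.18, 2.47], [-1.1, 4.24], [0.23, 1.98], [-2.94, 2.94]. Speed limits (rad/s): [2.57, 2.57, 3.14, 3.14, 3.14, 3.14, 3.14].

INTERFACE

Orientations are given as [roll, pitch, yaw] about the fixed x, y, z axes, in that order (R = Rz(yaw) Ry(pitch) Rx(roll)).
In Python, from bench import robot gives the robot as it stands.
- The arm moves only by the shell command python3 -m jog 'ROWS' [OPENING]. ROWS is JSON, a list that holds one entry, the list of rows, each a list of 6 numbers: the shift along the tool's x, y, z each as a share of 0.1 m, from -1 to 1, then the turn, a rotation vector about the tool's x, y, z each as a share of 360 degrees, from -1 to 1. In form: [[[dx, dy, dz, rx, ry, rz], ...]]. A call has 1 to 20 rows; each row is the pose to reach, as a shift and turn from the pose commanded when the call began, along the tool's axes at that moment, turning the shorter way round; what a row does not reach only later rows make up. A row lasts 1/10 s, in which the tool goes at most 50 mm and 8.59 degrees, less where a joint would pass 70% of its speed; a pose out of reach is approached as far as the arm can. A call with a number of a shift or a turn outside -1 to 1 is refused whole. A call with a gripper value outside its range is refused whole. OPENING is the closure, from 0 (fully open) to 1 (shut), set as the call begins (- or left out, the last holds). The fingers move at their own pace and stop on an object; the grip force is fixed at half the most. Time passes only in rows, so rows that repeat a pose let the fingers close. It gives the time, the measured TCP pose, the force, the opening and the grip force at its end, in the units of the state.
- robot.observe(): the state, without advancing time (a new reading comes with each control period).
- robot.camera(name): name is "scene" or "side" or "wrist"; returns a dict with "image" (420x560x3 uint8, red, green, blue), "range_z" (420x560 float32, m along the optical axis (not along the pixel's ray), 0 where there is no reading), "intrinsics" (3x3 intrinsics, pixels), "world_from_camera" (4x4, takes a point from camera to world coordinates); the wrist camera has in their place "tool_from_camera" (4x4, takes a point from camera to tool coordinates, whose origin is the TCP and whose axes are the flange's). Camera axes: x right, y up, looking along -z (the intrinsics and any distortion apply to the point x, -y, -z); pixel columns grow to the right and rows downward; lengths in m; the calibration is good to about 2 mm. The wrist camera is an equidistant fisheye: a pixel r from the principal point sees the ray r / f radians off the axis. A picture is of the moment at which its call begins: read the wrist's pose just before it.
- robot.job_done(): hands the job in; it is judged then, once.
Trained networks look in a picture, given as the dict that the camera call returned (one of the last four; its "shot" number tells which), for a name from the list of things; names that differ only in an ending like _2 or _b are one class to them, and where a whole thing is asked for, a point or a joint stands for the part that bears it (a point fixed in the world has none). Each returns a list of dicts, best first, with "p" (0 to 1); they miss things now and then, are a little off and sometimes report something else, mostly with a low value. They report only what shows in the picture. A call takes as long as a camera call.
- robot.trace(target, picture): "pixels" (420x560 bool, what is visible of it) and "location" ([column, row] in pixels, amid what is visible of it).
The state is a dict: "time": time; "q": joint angles; "joint_velocities": joint speeds; "tau": joint torques, N m; "eef_pos": TCP position; "tool_rot": TCP orientation; "force": force on the tool from outside, world axes, zero at the start; "wrist_torque": the same for the moment, N m; "width": finger opening in m; "gripper_force": force on a finger pad.
Only numpy, scipy, OpenCV 4.12 (cv2) and the standard library are available. Lean on these libraries where they do the work, as an engineer would, in place of code of your own. Each camera call takes 0.05 s, during which the arm holds its last target. There are 200 camera calls.

TASK

Two small dark-wood cupboards with round brass knobs stand on the library table: I have finished with the tall one and now need the books in the low one. First push the tall cupboard's open door fully home, until its roller catch snaps and holds it shut. Then pull the low cupboard's door out past its catch and leave it standing at least half open (45 degrees or more).

Things in the scene. Friction and masses are not known exactly. Their poses are not given: they have to be found in the camera images.
- tall_door (a joint): door of the taller, narrower dark-wood cupboard (180 wide, 270 high, 160 mm deep, fixed), 15 mm thick, hinged left seen from the robot, opening towards it. Rad: 0 shut, grows opening, to 1.6. It starts standing open at 0.6 to 1.1 rad. Swings freely, stays where left. Catch: closing meets the roller at about 0.16 (6 to 8 N at the knob); below 0.055 it snaps to 0 and holds with about 5 N.
- tall_knob (a point): centre of the brass ball knob (30 mm diameter) on the taller cupboard's door: 245 mm above the table, 25 mm below the door's top, 42 mm out from its front face on a 12 mm stem. Axes turn with the door: x through the door into the cupboard, y along its width, z up. The vertical hinge line lies at x +42, y +153 mm in these axes; the free edge is 25 mm past the knob.
- low_door (a joint): door of the lower, wider dark-wood cupboard (220 wide, 170 high, 160 mm deep, fixed), 15 mm thick, hinged right seen from the robot, opening towards it. Rad: 0 shut, grows opening, to 1.6. It starts shut on its catch. Swings freely, stays where left. Catch: closing meets the roller at about 0.12 (6 to 8 N at the knob); below 0.045 it snaps to 0 and holds with about 5 N.
- low_knob (a point): centre of the brass ball knob (30 mm diameter) on the lower cupboard's door: 145 mm above the table, 25 mm below the door's top, 42 mm out from its front face on a 12 mm stem. Axes turn with the door: x through the door into the cupboard, y along its width, z up. The vertical hinge line lies at x +42, y -193 mm in these axes; the free edge is 25 mm past the knob.

How it is judged:
On the way, in this order (a step that is already met when the one before it is completed fails the run):
1. the tall cupboard's door is shut on its catch (value of joint tall_door below 0.035 rad), for 0.2 s.
2. the low cupboard's door has been pulled open (value of joint low_door above 0.65 rad), for 0.2 s.
At the end, for the whole second after the job is handed in: The tall cupboard's door is shut on its catch (below 0.035 rad, 2 degrees), the low cupboard's door stands open by more than 0.65 rad (37 degrees), and both doors are at rest (below 0.1 rad/s) (value of joint tall_door below 0.035 rad and value of joint low_door above 0.65 rad and velocity of joint tall_door between -0.1 and 0.1 rad/s and velocity of joint low_door between -0.1 and 0.1 rad/s); the robot touches nothing.
It also fails if it takes over 58 s, if anything falls off the work surface, if the arm or the gripper's body presses on something with over 40 N, if the wrist force passes 120 N, or if a joint passes its speed limit or range.

## Working session

There is one attempt and no reset: what is moved stays moved. The work goes in short steps, Python scripts to look and compute and a shell command to move; the robot and the scene stay as the last step left them, time stands still between calls to the robot, and variables do not carry over. Pictures are saved under pics/ and viewed, at most 10 in all, crops included, and the job is handed in when it is done.

```bash
mkdir -p pics; cat > h.py <<'E'
import numpy as np, cv2
from bench import robot
def pts(c):
    K=np.array(c["intrinsics"]);z=c["range_z"];v,u=np.mgrid[:z.shape[0],:z.shape[1]]
    P=np.stack([(u-K[0,2])/K[0,0]*z,-(v-K[1,2])/K[1,1]*z,-z,np.ones_like(z)],-1)
    W=P@np.array(c["world_from_camera"]).T
    W=W[...,:3];W[z==0]=np.nan
    return W
E
cat > m.py <<'E'
from h import *
s=robot.observe();print({k:np.round(s[k],3) for k in("time","eef_pos","tool_rot","force","width")})
ims=[]
for n in("scene","side"):
    c=robot.camera(n);W=pts(c);ims.append(c["image"])
    print(n,np.round(np.array(c["world_from_camera"]),2).tolist())
    np.savez(n+".npz",W=W,im=c["image"])
    for t in("tall_door","tall_knob","low_door","low_knob"):
        for r in robot.trace(t,c)[:2]:
            p=W[r["pixels"]];print(n,t,round(r["p"],2),r["location"],r["pixels"].sum(),np.round(np.nanmedian(p,0),3),np.round(np.nanpercentile(p,3,axis=0),3),np.round(np.nanpercentile(p,97,axis=0),3))
cv2.imwrite("pics/a.png",cv2.resize(np.hstack(ims)[...,::-1],(800,300)))
E
python3 m.py
```

```text
{'time': np.float64(0.0), 'eef_pos': array([ 0.223, -0.61 ,  0.205]), 'tool_rot': array([-3.14,  0.  ,  0.35]), 'force': array([-0.027,  1.02 ,  0.795]), 'width': np.float64(0.094)}
scene [[0.99, 0.11, -0.05, 0.57], [-0.12, 0.87, -0.48, -0.58], [-0.01, 0.48, 0.88, 1.21], [0.0, 0.0, 0.0, 1.0]]
scene tall_door 0.74 [287.7, 143.6] 679 [0.67  0.192 0.162] [ 0.638  0.101 -0.002] [0.694 0.378 0.169]
scene tall_door 0.55 [275.2, 271.8] 2844 [ 0.59  -0.2    0.206] [ 0.518 -0.247  0.009] [ 0.668 -0.154  0.268]
scene tall_knob 0.91 [275.0, 271.1] 2825 [ 0.589 -0.201  0.207] [ 0.518 -0.247  0.013] [ 0.668 -0.156  0.268]
scene low_door 0.97 [286.8, 148.2] 644 [0.67  0.18  0.163] [0.637 0.101 0.028] [0.694 0.304 0.169]
scene low_knob 0.64 [290.4, 144.1] 791 [0.672 0.172 0.163] [ 0.638  0.1   -0.002] [0.697 0.317 0.169]
side [[1.0, 0.03, -0.03, 0.59], [-0.04, 0.74, -0.68, -0.91], [-0.0, 0.68, 0.74, 1.13], [0.0, 0.0, 0.0, 1.0]]
side tall_door 0.55 [264.6, 264.1] 4730 [ 0.589 -0.2    0.17 ] [ 0.518 -0.244  0.009] [ 0.667 -0.153  0.269]
side tall_knob 0.67 [261.5, 261.6] 4705 [ 0.589 -0.2    0.171] [ 0.518 -0.244  0.01 ] [ 0.666 -0.153  0.269]
side low_door 0.77 [289.6, 163.2] 674 [0.666 0.152 0.157] [0.635 0.102 0.011] [0.691 0.306 0.171]
side low_knob 0.59 [287.4, 156.9] 671 [0.666 0.156 0.157] [0.635 0.102 0.008] [0.691 0.31  0.171]
```

View pics/a.png

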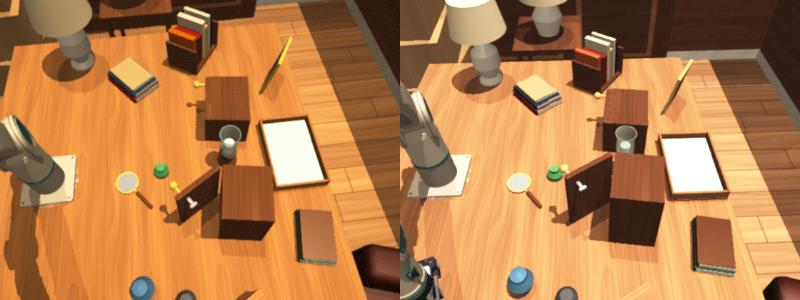

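```bash
python3 - <<'E'
import numpy as np,cv2
for n in("scene","side"):
    d=np.load(n+".npz");W=d["W"];im=d["im"].astype(int);z=W[...,2]
    for lo,hi,l in((.25,.285,"talltop"),(.155,.185,"lowtop")):
        m=(z>lo)&(z<hi)&(W[...,0]>.4)&(W[...,0]<1.1)
        k,lab,st,_=cv2.connectedComponentsWithStats(m.astype(np.uint8))
        for i in range(1,k):
            if st[i,4]<150: continue
            p=W[lab==i];r=cv2.minAreaRect((p[:,:2]*1000).astype(np.float32));print(n,l,st[i,4],np.median(p[:,2]).round(3),np.round(cv2.boxPoints(r)).tolist())
    brass=(im[...,0]-im[...,2]>60)&(im[...,0]>110)&(z>.1)
    k,lab,st,cc=cv2.connectedComponentsWithStats(brass.astype(np.uint8))
    for i in range(1,k):
        if st[i,4]>15:print(n,"brass",st[i,4],cc[i],np.nanmedian(W[lab==i],0).round(3))
E
```

```text
scene talltop 5656 0.268 [[654.0, -322.0], [812.0, -348.0], [842.0, -168.0], [683.0, -142.0]]
scene talltop 743 0.265 [[513.0, -228.0], [526.0, -249.0], [677.0, -158.0], [664.0, -137.0]]
scene lowtop 861 0.171 [[543.0, 570.0], [653.0, 495.0], [762.0, 657.0], [652.0, 732.0]]
scene lowtop 3911 0.167 [[654.0, 99.0], [831.0, 75.0], [862.0, 299.0], [685.0, 324.0]]
scene lowtop 167 0.17 [[571.0, -218.0], [572.0, -221.0], [674.0, -156.0], [673.0, -154.0]]
scene lowtop 229 0.171 [[654.0, -322.0], [812.0, -348.0], [812.0, -346.0], [654.0, -319.0]]
scene brass 3125 [90.12896 22.58464] [0.146 0.534 0.343]
scene brass 153 [275.60784314  16.64705882] [0.688 0.664 0.215]
scene brass 263 [268.36501901  25.65019011] [0.659 0.623 0.219]
scene brass 25 [302.76  31.92] [0.784 0.669 0.146]
scene brass 36 [288.08333333  36.22222222] [0.722 0.606 0.175]
scene brass 554 [259.32851986  46.28880866] [0.623 0.569 0.182]
scene brass 132 [254.          64.61363636] [0.599 0.524 0.147]
scene brass 307 [394.60912052  79.29315961] [1.02  0.363 0.203]
scene brass 3855 [317.05914397 137.28690013] [0.755 0.196 0.167]
[... 1235 characters left out ...]
e brass 389 [203.94601542   3.50642674] [0.366 1.19  0.144]
side brass 19 [64.47368421 11.89473684] [0.003 0.591 0.414]
side brass 526 [266.15589354  79.15589354] [0.622 0.556 0.174]
side brass 58 [295.70689655  74.63793103] [0.725 0.616 0.161]
side brass 277 [393.11552347 109.        ] [1.007 0.341 0.2  ]
side brass 3060 [314.87581699 149.04607843] [0.753 0.197 0.17 ]
side brass 47 [ 10.06382979 216.23404255] [-0.044 -0.051  0.193]
side brass 4714 [333.45163343 248.50381841] [ 0.745 -0.25   0.27 ]
side brass 663 [253.37104072 235.63800905] [ 0.56  -0.195  0.267]
side brass 23 [ 50.43478261 387.43478261] [ 0.23  -0.556  0.321]
side brass 751 [338.07456724 410.9494008 ] [ 0.734 -0.545  0.12 ]
```

The picture shows the tall cupboard at (245,200), with its open door swinging out to the knob at (174,187). The low shut one is at (228,108), knob at (197,85), and a glass stands between them at (230,140). Next I locate the knobs and hinges.

```bash
python3 - <<'E'
import numpy as np
for n in("scene","side"):
    W=np.load(n+".npz")["W"];x,y,z=np.moveaxis(W,-1,0)
    # low knob: in front of the low front plane
    u=np.array([.136,.991]);nn=np.array([.991,-.136])
    d=(x-.655)*nn[0]+(y-.101)*nn[1];w=(x-.655)*u[0]+(y-.101)*u[1]
    m=(d<-.03)&(d>-.09)&(w>.1)&(w<.26)&(z>.135)&(z<.175)
    print(n,"low knob",m.sum(),W[m].mean(0).round(3),W[m].max(0).round(3))
    # tall door axes
    u=np.array([-.857,-.516]);o=np.array([-.516,.857])
    w=(x-.672)*u[0]+(y+.148)*u[1];d=(x-.672)*o[0]+(y+.148)*o[1]
    m=(d>.03)&(d<.09)&(w>.09)&(w<.22)&(z>.235)&(z<.275)
    print(n,"tall knob",m.sum(),W[m].mean(0).round(3),W[m].max(0).round(3))
    m=(abs(d)<.03)&(w>.02)&(w<.19)&(z>.255)&(z<.285)
    for a in np.arange(.03,.19,.05):
        q=m&(abs(w-a)<.01);print(a,q.sum(),np.percentile(d[q],[3,97]).round(3))
    m=(d>.02)&(d<.25)&(w>-.05)&(w<.25)&(z>.04); print("obstacles",m.sum(), W[m].min(0).round(3),W[m].max(0).round(3))
E
```

```text
scene low knob 60 [0.64  0.292 0.152] [0.649 0.311 0.161]
scene tall knob 135 [ 0.517 -0.191  0.252] [ 0.531 -0.176  0.259]
0.03 76 [-0.008  0.012]
0.08 77 [-0.009  0.01 ]
0.13 83 [-0.01   0.009]
0.18000000000000002 32 [-0.011  0.008]
obstacles 283 [ 0.443 -0.209  0.04 ] [ 0.534 -0.005  0.259]
side low knob 70 [0.639 0.294 0.151] [0.651 0.307 0.161]
side tall knob 134 [ 0.515 -0.19   0.253] [ 0.528 -0.174  0.263]
0.03 70 [-0.006  0.014]
0.08 77 [-0.007  0.013]
0.13 82 [-0.008  0.012]
0.18000000000000002 40 [-0.008  0.01 ]
obstacles 273 [ 0.439 -0.207  0.041] [ 0.53  -0.003  0.263]
```

```bash
python3 -m jog '[[[0,0,-1,0,0,0],[0,0,-1,0,0,0],[0.93,-0.7,-1,0,0,0],[0.93,-0.7,-1,0,0,0],[0.93,-0.7,-1,0,0,0]]]' 1 && python3 -m jog '[[[0.93,-0.7,0,0,0,0],[0.93,-0.7,0,0,0,0],[0.93,-0.7,0,0,0,0]]]' && python3 -m jog '[[[0.93,-0.7,0,0,0,0],[0.93,-0.7,0,0,0,0],[0.93,-0.7,0,0,0,0]]]' && python3 -m jog '[[[0.93,-0.7,0,0,0,0],[0.93,-0.7,0,0,0,0],[0.93,-0.7,0,0,0,0]]]' && python3 -m jog '[[[0.93,-0.7,0,0,0,0],[0.93,-0.7,0,0,0,0],[0.93,-0.7,0,0,0,0],[0.93,-0.7,0,0,0,0.04],[0.93,-0.7,0,0,0,0.08],[0.93,-0.7,0,0,0,0.08]]]'
```

```text
time: 1.0
eef_pos: [0.2904, -0.5084, 0.3062]
tool_rot: [-3.141, -0.004, 0.356]
force: [1.3, 1.2, -0.1]
width: 0.0573
gripper_force: 0.0
time: 1.3
eef_pos: [0.353, -0.4106, 0.3056]
tool_rot: [-3.14, -0.003, 0.356]
force: [1.1, 0.3, -0.2]
width: 0.0337
gripper_force: 0.0
time: 1.6
eef_pos: [0.4161, -0.3128, 0.3056]
tool_rot: [-3.14, -0.002, 0.357]
force: [0.4, 0.2, 0.5]
width: 0.0092
gripper_force: 0.0
time: 1.9
eef_pos: [0.4792, -0.2149, 0.3056]
tool_rot: [-3.14, -0.003, 0.357]
force: [0.1, 0.3, 1.1]
width: 0.0007
gripper_force: 0.0
time: 2.5
eef_pos: [0.5395, -0.1233, 0.3054]
tool_rot: [3.141, 0.0, -0.107]
force: [-0.4, 0.5, 0.5]
width: 0.0005
gripper_force: 0.0
```

```bash
python3 -m jog '[[[0,0,0.5,0,0,0],[0,0,1,0,0,0],[0,0,1,0,0,0]]]' && python3 -m jog '[[[0.13,0.12,0,0,0,0],[0.27,0.24,0,0,0,0],[0.4,0.36,0,0,0,0],[0.53,0.47,0,0,0,0],[0.67,0.59,0,0,0,0],[0.8,0.7,0,0,0,0],[0.8,0.7,0,0,0,0]]]'; python3 m.py | grep -v knob
```

```text
time: 2.8
eef_pos: [0.5346, -0.1224, 0.2002]
tool_rot: [-3.141, 0.013, -0.101]
force: [-0.5, -0.2, 0.8]
width: 0.0004
gripper_force: 0.0
time: 3.5
eef_pos: [0.614, -0.203, 0.2077]
tool_rot: [3.14, -0.004, -0.103]
force: [-0.2, -0.2, 0.4]
width: 0.0004
gripper_force: 0.0
{'time': np.float64(3.5), 'eef_pos': array([ 0.614, -0.203,  0.208]), 'tool_rot': array([ 3.14 , -0.004, -0.103]), 'force': array([-0.155, -0.165,  0.422]), 'width': np.float64(0.0)}
scene [[0.99, 0.11, -0.05, 0.57], [-0.12, 0.87, -0.48, -0.58], [-0.01, 0.48, 0.88, 1.21], [0.0, 0.0, 0.0, 1.0]]
scene tall_door 0.93 [288.8, 292.0] 1195 [ 0.618 -0.272  0.23 ] [ 0.559 -0.307  0.002] [ 0.677 -0.154  0.269]
scene low_door 0.86 [285.2, 126.5] 346 [0.679 0.266 0.164] [0.637 0.168 0.143] [0.696 0.313 0.169]
side [[1.0, 0.03, -0.03, 0.59], [-0.04, 0.74, -0.68, -0.91], [-0.0, 0.68, 0.74, 1.13], [0.0, 0.0, 0.0, 1.0]]
side tall_door 0.68 [279.7, 272.5] 2619 [ 0.623 -0.264  0.2  ] [ 0.564 -0.305  0.003] [ 0.671 -0.152  0.27 ]
side low_door 0.43 [292.5, 136.5] 82 [0.685 0.257 0.168] [0.663 0.103 0.021] [0.696 0.303 0.173]
```

View pics/a.png

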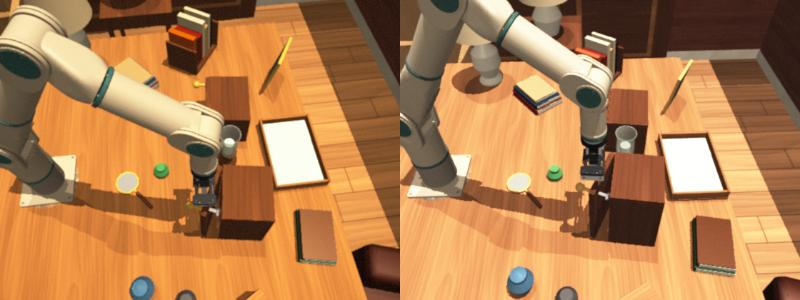

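The door at (210,205) now stands at about 0.4 rad, pushed cleanly by the fingers. I'll push it the rest of the way home.

```bash
python3 -m jog '[[[0.08,0.15,0,0,0,0],[0.15,0.3,0,0,0,0],[0.22,0.42,0,0,0,0],[0.3,0.42,0,0,0,0],[0.3,0.42,0,0,0,0]]]' && python3 m.py | grep tall_door;  python3 -m jog '[[[0.06,0.01,0,0,0,0],[0.06,0.01,0,0,0,0],[0.06,0.01,0,0,0,0]]]'; python3 m.py | grep tall_door
```

```text
time: 4.5
eef_pos: [0.6388, -0.2449, 0.2052]
tool_rot: [-3.142, -0.001, -0.1]
force: [-0.7, -0.3, 0.3]
width: 0.0006
gripper_force: 0.0
scene tall_door 0.78 [301.7, 313.9] 354 [ 0.643 -0.313  0.217] [ 0.591 -0.318  0.022] [ 0.654 -0.264  0.268]
side tall_door 0.96 [288.9, 298.2] 736 [ 0.64  -0.313  0.179] [ 0.594 -0.318 -0.001] [ 0.652 -0.236  0.268]
time: 5.3
eef_pos: [0.6401, -0.2456, 0.2056]
tool_rot: [-3.14, 0.008, -0.101]
force: [-9.2, 3.6, 7.2]
width: 0.0003
gripper_force: 5.3
scene tall_door 0.96 [301.2, 312.9] 374 [ 0.643 -0.313  0.206] [ 0.591 -0.319  0.006] [ 0.655 -0.265  0.267]
side tall_door 0.76 [287.7, 294.2] 636 [ 0.64  -0.313  0.2  ] [ 0.59  -0.317  0.022] [ 0.651 -0.284  0.268]
```

```bash
python3 -m jog '[[[0.08,0,0,0,0,0],[0.08,0,0,0,0,0],[0.08,0,0,0,0,0]]]';  python3 -m jog '[[[0.05,0,0,0,0,0],[0.05,0,0,0,0,0],[0.05,0,0,0,0,0]]]'
```

```text
time: 6.1
eef_pos: [0.6397, -0.2455, 0.2054]
tool_rot: [-3.138, 0.025, -0.103]
force: [-30.1, 8.5, 18.2]
width: 0.0003
gripper_force: 15.7
time: 6.4
eef_pos: [0.6393, -0.2455, 0.2055]
tool_rot: [-3.137, 0.036, -0.104]
force: [-42.0, 11.5, 26.7]
width: 0.0007
gripper_force: 22.4
```

Solid 42 N against the stop with no travel, so the door is shut. I'll back off, lift and travel to the low knob.

```bash
python3 -m jog '[[[-0.4,0,0,0,0,0],[-0.8,0,0,0,0,0],[-0.8,0,-0.5,0,0,0],[-0.8,0,-1,0,0,0],[-0.8,0,-1,0,0,0]]]' 0 && python3 m.py | grep tall_door; for i in 1 2 3 4 5; do python3 -m jog '[[[0,-0.5,0,0,0,0],[0,-1,0,0,0,0],[0,-1,0,0,0,0]]]' | grep -E "eef|rot|width"; done; python3 m.py
```

```text
time: 6.9
eef_pos: [0.5809, -0.2415, 0.3131]
tool_rot: [3.138, -0.014, -0.101]
force: [0.4, -0.5, 0.2]
width: 0.0369
gripper_force: 0.0
scene tall_door 0.56 [305.2, 293.7] 1189 [ 0.651 -0.279  0.263] [ 0.595 -0.318  0.004] [ 0.674 -0.153  0.269]
side tall_door 0.79 [288.4, 272.6] 1205 [ 0.645 -0.293  0.255] [ 0.596 -0.317  0.025] [ 0.672 -0.153  0.27 ]
eef_pos: [0.5886, -0.1303, 0.3052]
tool_rot: [-3.135, 0.0, -0.088]
width: 0.094
eef_pos: [0.5977, -0.0306, 0.3052]
tool_rot: [-3.135, 0.001, -0.088]
width: 0.0942
eef_pos: [0.6069, 0.0688, 0.305]
tool_rot: [-3.135, 0.001, -0.087]
width: 0.094
eef_pos: [0.6159, 0.1683, 0.3047]
tool_rot: [-3.135, 0.002, -0.088]
width: 0.0938
eef_pos: [0.625, 0.2675, 0.3042]
tool_rot: [-3.135, 0.003, -0.088]
width: 0.0941
{'time': np.float64(8.9), 'eef_pos': array([0.625, 0.267, 0.304]), 'tool_rot': array([-3.135e+00,  3.000e-03, -8.800e-02]), 'force': array([-0.479,  1.217, -0.083]), 'width': np.float64(0.094)}
scene [[0.99, 0.11, -0.05, 0.57], [-0.12, 0.87, -0.48, -0.58], [-0.01, 0.48, 0.88, 1.21], [0.0, 0.0, 0.0, 1.0]]
scene tall_door 0.74 [307.8, 290.
[... 210 characters left out ...]
8.6, 147.7] 661 [0.67  0.171 0.162] [0.638 0.101 0.016] [0.693 0.302 0.169]
scene low_knob 0.69 [287.8, 148.2] 712 [0.67  0.172 0.162] [0.639 0.1   0.001] [0.694 0.305 0.169]
side [[1.0, 0.03, -0.03, 0.59], [-0.04, 0.74, -0.68, -0.91], [-0.0, 0.68, 0.74, 1.13], [0.0, 0.0, 0.0, 1.0]]
side tall_door 0.96 [288.7, 273.0] 1155 [ 0.646 -0.292  0.257] [ 0.595 -0.316  0.027] [ 0.671 -0.156  0.27 ]
side tall_knob 0.75 [289.4, 273.9] 1221 [ 0.646 -0.293  0.255] [ 0.594 -0.317  0.027] [ 0.671 -0.156  0.27 ]
side low_door 0.75 [288.2, 160.1] 684 [0.666 0.163 0.159] [0.635 0.103 0.004] [0.693 0.315 0.172]
side low_knob 0.55 [287.6, 155.5] 707 [0.666 0.169 0.155] [ 0.635  0.102 -0.001] [0.69  0.462 0.171]
```

View pics/a.png

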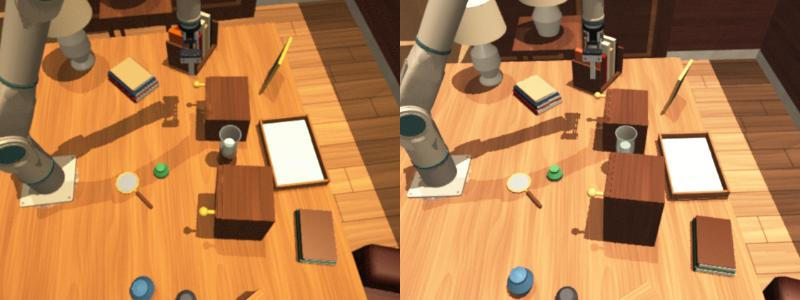

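The tall door sits flush at (215,205). I'll go down over the low knob at (197,85) and grip it.

```bash
python3 -m jog '[[[0.12,-0.3,0,0,0,0.008],[0.12,-0.3,0.4,0,0,0.008],[0.12,-0.3,0.8,0,0,0.008],[0.12,-0.3,0.8,0,0,0.008]]]' && python3 -m jog '[[[0,0,0.3,0,0,0],[0,0,0.6,0,0,0],[0,0,0.98,0,0,0],[0,0,0.98,0,0,0],[0,0,0.98,0,0,0]]]' && python3 -m jog '[[[0,0,0,0,0,0],[0,0,0,0,0,0],[0,0,0,0,0,0],[0,0,0,0,0,0],[0,0,0,0,0,0],[0,0,0,0,0,0],[0,0,0,0,0,0],[0,0,0,0,0,0],[0,0,0,0,0,0],[0,0,0,0,0,0]]]' 1
```

```text
time: 9.8
eef_pos: [0.6384, 0.2843, 0.2196]
tool_rot: [3.135, 0.01, -0.151]
force: [-0.9, -0.5, -0.3]
width: 0.0941
gripper_force: 0.0
time: 10.3
eef_pos: [0.6431, 0.2864, 0.1292]
tool_rot: [-3.141, -0.001, -0.151]
force: [0.4, 0.0, 0.8]
width: 0.0941
gripper_force: 0.0
time: 11.3
eef_pos: [0.6412, 0.3016, 0.1281]
tool_rot: [-3.121, -0.001, -0.143]
force: [2.7, 21.2, -7.3]
width: 0.0286
gripper_force: 30.0
```

```bash
cat > arc.py <<'E'
import numpy as np,sys
H=np.array([.6557,.104]);K=np.array([.641,.301])
def rot(a):c,s=np.cos(a),np.sin(a);return np.array([[c,-s],[s,c]])
def rows(cmd,yaw,t0,ths):
    for t in ths:
        p=H+rot(t)@(K-H);d=rot(yaw).T@(p-cmd);print([*np.round([d[0]*10,-d[1]*10],2),round(-(t-t0)/2/np.pi,3)],p.round(3))
a=np.arange(0,.46,.09); rows(np.array([.643,.2864]),-.147,0,a)
for t0 in(.45,.90):
    print();rows(H+rot(t0)@(K-H),-.147+t0,t0,t0+np.arange(.09,.46,.09))
E
python3 arc.py
```

```text
[np.float64(-0.04), np.float64(-0.14), np.float64(-0.0)] [0.641 0.301]
[np.float64(-0.21), np.float64(-0.09), np.float64(-0.014)] [0.623 0.299]
[np.float64(-0.38), np.float64(-0.03), np.float64(-0.029)] [0.606 0.295]
[np.float64(-0.54), np.float64(0.04), np.float64(-0.043)] [0.589 0.29 ]
[np.float64(-0.69), np.float64(0.13), np.float64(-0.057)] [0.573 0.283]
[np.float64(-0.84), np.float64(0.24), np.float64(-0.072)] [0.557 0.275]

[np.float64(-0.17), np.float64(0.05), np.float64(-0.014)] [0.542 0.265]
[np.float64(-0.34), np.float64(0.11), np.float64(-0.029)] [0.528 0.255]
[np.float64(-0.5), np.float64(0.19), np.float64(-0.043)] [0.515 0.242]
[np.float64(-0.65), np.float64(0.28), np.float64(-0.057)] [0.503 0.229]
[np.float64(-0.8), np.float64(0.38), np.float64(-0.072)] [0.492 0.215]

[np.float64(-0.17), np.float64(0.05), np.float64(-0.014)] [0.483 0.2  ]
[np.float64(-0.34), np.float64(0.11), np.float64(-0.029)] [0.475 0.184]
[np.float64(-0.5), np.float64(0.19), np.float64(-0.043)] [0.469 0.167]
[np.float64(-0.65), np.float64(0.28), np.float64(-0.057)] [0.464 0.15 ]
[np.float64(-0.8), np.float64(0.38), np.float64(-0.072)] [0.46  0.133]
```

```bash
python3 -m jog '[[[-0.04,-0.14,0,0,0,0],[-0.04,-0.14,0,0,0,0],[-0.12,-0.12,0,0,0,-0.007],[-0.21,-0.09,0,0,0,-0.014],[-0.3,-0.06,0,0,0,-0.022],[-0.38,-0.03,0,0,0,-0.029],[-0.46,0,0,0,0,-0.036],[-0.54,0.04,0,0,0,-0.043],[-0.62,0.09,0,0,0,-0.05],[-0.69,0.13,0,0,0,-0.057],[-0.77,0.18,0,0,0,-0.064],[-0.84,0.24,0,0,0,-0.072],[-0.84,0.24,0,0,0,-0.072]]]'
```

```text
time: 12.6
eef_pos: [0.5558, 0.2733, 0.1278]
tool_rot: [3.14, -0.0, 0.302]
force: [3.4, -1.5, -0.7]
width: 0.0288
gripper_force: 30.0
```

Held and following the arc. On to about 1.0 rad, then I'll release.

```bash
python3 -m jog '[[[-0.08,0.02,0,0,0,-0.007],[-0.17,0.05,0,0,0,-0.014],[-0.26,0.08,0,0,0,-0.022],[-0.34,0.11,0,0,0,-0.029],[-0.42,0.15,0,0,0,-0.036],[-0.5,0.19,0,0,0,-0.043],[-0.58,0.23,0,0,0,-0.05],[-0.65,0.28,0,0,0,-0.057],[-0.73,0.33,0,0,0,-0.064],[-0.8,0.38,0,0,0,-0.072],[-0.87,0.43,0,0,0,-0.08],[-0.87,0.43,0,0,0,-0.08],[-0.87,0.43,0,0,0,-0.08],[-0.87,0.43,0,0,0,-0.08],[-0.87,0.43,0,0,0,-0.08]]]' && python3 -m jog '[[[0,0,0,0,0,0],[0,0,0,0,0,0],[0,0,0,0,0,0],[0,0,0,0,0,0],[0,0,0,0,0,0],[0,0,0,0,0,0],[0,0,0,0,0,0],[0,0,0,0,0,0],[0,0,0,0,0,0],[0,0,0,0,0,0]]]' 0 && python3 -m jog '[[[0,0,-0.3,0,0,0],[0,0,-0.6,0,0,0],[0,0,-1,0,0,0],[0,0,-1,0,0,0]]]' && python3 -m jog '[[[0,0,-0.5,0,0,0],[0,0,-1,0,0,0],[0,0,-1,0,0,0],[0,0,-1,0,0,0],[0,0,-1,0,0,0]]]'; python3 m.py | grep door
```

```text
time: 14.1
eef_pos: [0.4893, 0.2061, 0.1278]
tool_rot: [3.137, -0.003, 0.8]
force: [8.3, -4.5, -3.7]
width: 0.0286
gripper_force: 30.0
time: 15.1
eef_pos: [0.4852, 0.2082, 0.1275]
tool_rot: [-3.142, 0.0, 0.804]
force: [-1.3, -0.1, -0.6]
width: 0.0938
gripper_force: 0.0
time: 15.5
eef_pos: [0.4881, 0.2102, 0.2322]
tool_rot: [3.138, -0.009, 0.804]
force: [0.1, 0.5, 0.8]
width: 0.094
gripper_force: 0.0
time: 16.0
eef_pos: [0.4843, 0.2076, 0.3259]
tool_rot: [-3.141, 0.003, 0.805]
force: [-0.1, -0.6, -0.7]
width: 0.0938
gripper_force: 0.0
scene tall_door 0.93 [303.7, 292.4] 1193 [ 0.651 -0.274  0.263] [ 0.596 -0.318  0.002] [ 0.674 -0.154  0.269]
scene low_door 0.62 [256.9, 167.4] 2223 [0.579 0.174 0.108] [0.495 0.104 0.008] [0.659 0.242 0.168]
side tall_door 0.74 [290.2, 275.1] 1172 [ 0.645 -0.293  0.255] [ 0.594 -0.316  0.028] [ 0.671 -0.156  0.27 ]
side low_door 0.87 [257.5, 172.5] 2605 [0.58  0.174 0.1  ] [0.492 0.106 0.007] [0.659 0.246 0.169]
```

View pics/a.png

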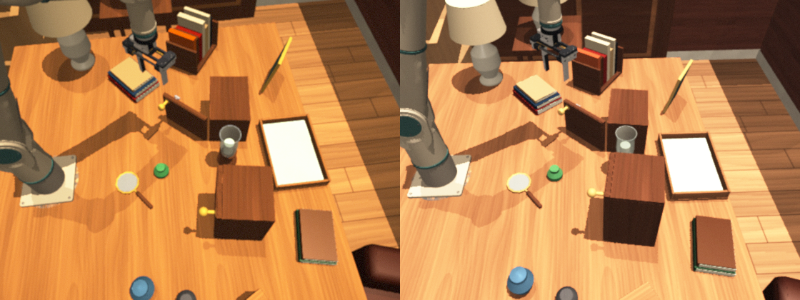

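The low door stands open (free edge at (165,105), about 0.9 rad), the tall one is flush at (215,205), and the arm is clear.

```bash
python3 -c "
from bench import robot
print(robot.job_done())"
```

```text
the job is handed in; nothing more can be done
None
```

The job is handed in at about 16 s: the tall door is pushed shut on its catch, the low door stands open at about 0.9 rad (about 52 degrees), and the arm is clear; no verdict was returned.

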